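# Pack the long chromatography column under the service case's tray

## Task

Lift the service case's top tray by its black handle and swing it right over until it rests open beside the case. Lower the longer of the two steel columns into the compartment underneath, lying flat and set down rather than dropped, and then swing the tray back until it is fully down on the case. Leave the shorter column where it lies.

Things in the scene. Friction and masses are not known exactly. Their poses are not given: they have to be found in the camera images.
- compartment (a point): Centre of the inner floor of a fixed grey case, 5 mm above the bench: x along it, y across, z up. Inside 200 (x) x 150 x 61 mm deep, walls 5 mm, empty, tray on top at first. The tray stays level on parallel arms at both ends: its handle runs in the y-z plane on an arc of radius 110 mm about y -99.7, z 68.5 mm from here. Past the arc's top it sinks by itself to either stop and stays; damped, about 5 N.
- tray_handle (a point): Centre of the black bar handle above the middle of the grey top tray (210 x 160 mm, walls 30 mm, 0.3 kg): 130 mm along x, 14 x 14 mm, a post at each end, 52 mm clear either side of centre; free 30 mm below and 70 mm beside it. Axes parallel to the compartment's. From the compartment: shut y 0, z 115 mm (arc angle 25 degrees above +y); top of arc z 178.5; open y -199, z 115 (155 degrees).
- long_column: The longer of two plain steel chromatography columns lying on the bench: 150 mm long, a tube 28 mm in diameter with a hexagonal end fitting 38 mm across flats and 26 mm long at each end; about 0.45 kg. Origin at its centre, 19 mm above what it lies on; x runs along its length (it lies on a flat of the hexagons; y and z may point any way around x).
- short_column: The shorter column, to be left alone: same build and diameters, 90 mm long. Origin at its centre, x along its length.
Not all that is in view belongs to the job. What is shaped like the long_column but orange is not meant.

How it is judged:
On the way, in this order (a step that is already met when the one before it is completed fails the run):
1. the tray is swung over to its open rest beside the case (y of tray_handle in the frame of compartment below -0.17 m), for 0.2 s.
2. the long column is lowered into the compartment while still held, the tray open (y of tray_handle in the frame of compartment below -0.17 m and x of long_column in the frame of compartment between -0.1 and 0.1 m and y of long_column in the frame of compartment between -0.075 and 0.075 m and z of long_column in the frame of compartment below 0.06 m and contact force between the fingers and long_column above 0.5 N), for 0.05 s.
At the end, for the whole second after the job is handed in: The long column lies flat and still inside the compartment (its centre between the walls and less than 35 mm above the compartment floor) and the tray is down on the case: its handle within 10 mm in height and 12 mm sideways of its shut place (y of tray_handle in the frame of compartment above -0.012 m and z of tray_handle in the frame of compartment below 0.125 m and x of long_column in the frame of compartment between -0.1 and 0.1 m and y of long_column in the frame of compartment between -0.075 and 0.075 m and z of long_column in the frame of compartment below 0.035 m and linear speed of long_column below 0.03 m/s); the robot touches nothing.
It fails at once if the short column is moved more than 30 mm (distance of short_column from where it was at the start of the episode above 0.03 m).
It also fails if it takes over 72 s, if anything falls off the work surface, if the arm or the gripper's body presses on something with over 40 N, if the wrist force passes 120 N, or if a joint passes its speed limit or range.

## Robot

A 6-joint arm with a two-finger parallel gripper is mounted at the origin on the work surface. World frame = base frame: x ahead of the robot, y to its left, z up, the work surface at z = 0. Lengths are in m, angles in rad, forces in N, time in s.
With the tool pointing down it reaches from about 0.35 to 0.95 m from the base axis. Payload 17.4 kg.
Tool frame: the origin (TCP) lies at the very end of the fingers, on their centre line; the grasp point (between the pads) lies 19 mm behind it; x points along the fingers, z is the direction in which the jaws open and shut, and the axes are right-handed (so a half turn about x gives the same grasp; the last joint's range is limited). The gripper opens to 93 mm and grips with 3 to 60 N. Pads are 15 mm wide; open, the fingers measure 128 mm over their backs; the gripper's body (75 mm by 188 mm) begins 65 mm behind the grasp point.
Start: joints at [-1.343, 0.116, 1.442, -0, 1.584, -0.038], TCP at [0.177, -0.651, 0.219] pointing down, gripper open.
Joint ranges: [-2.83, 2.83], [-0.83, 2.19], [0.07, 2.5], [-1.14, 4.28], [0.01, 3], [-2.97, 2.97]. Speed limits (rad/s): [1.89, 1.89, 2.22, 3.14, 3.14, 3.14].

## Interface

Orientations are given as a unit quaternion [w, x, y, z].
In Python, from cell import sensors, cams, job gives the robot as it stands.
- The arm moves only by the tool play_rows, never from a script. Its argument "steps" is a list that holds one entry, the list of rows, each a list of 5 numbers: the shift along the tool's x, y, z in m, then the turn about the tool's x in degrees, then the opening, from 0 (shut) to 1 (fully open). A call has 1 to 10 rows; each row is the pose to reach, as a shift and turn from the pose commanded when the call began, along the tool's axes at that moment; what a row does not reach only later rows make up. A row lasts 1/12 s, in which the tool goes at most 41.7 mm and 7.16 degrees, less where a joint would pass 70% of its speed; a pose out of reach is approached as far as the arm can. A call with a gripper value outside its range is refused whole. The fingers move at their own pace and stop on an object; "force" is the grip in N (left out, the last holds). Time passes only in rows, so rows that repeat a pose let the fingers close. It gives the time, the measured TCP pose, the force and the opening at its end, in the units of the state.
- sensors.get_obs(): the state, without advancing time (a new reading comes with each control period).
- cams.capture(name): name is "scene" or "top" or "wrist"; returns (picture, depth): 384x512x3 uint8, red, green, blue; 384x512 float32, m along the optical axis (not along the pixel's ray), 0 where there is no reading.
- cams.camera_info(name): a dict with "camera_matrix" (3x3 intrinsics, pixels), "camera_from_world" (4x4, takes a point from world to camera coordinates). Camera axes: x right, y down, z forward; pixel columns grow to the right and rows downward; lengths in m; the calibration is good to about 2 mm. The wrist camera is an equidistant fisheye: a pixel r from the principal point sees the ray r / f radians off the axis. A picture is of the moment at which its call begins: read the wrist's pose just before it. camera_info takes no time and is no camera call; for the wrist camera it gives the pose at the moment of the call.
- job.job_done(): hands the job in, once; it reports no verdict.
The state is a dict: "clock": time; "q": joint angles; "joint_vel": joint speeds; "effort": joint torques, N m; "tool_pos": TCP position; "tool_rot": TCP orientation; "force": force on the tool from outside, world axes, zero at the start; "wrist_torque": the same for the moment, N m; "gripper_width": opening from 0.0 (shut) to 1.0 (fully open).
Only numpy, scipy, OpenCV 4.12 (cv2) and the standard library are available. Lean on these libraries where they do the work, as an engineer would, in place of code of your own. Each camera call takes 0.05 s, during which the arm holds its last target. There are 200 camera calls.

## Working session

There is one attempt and no reset: what is moved stays moved. The work goes in short steps, Python scripts to look and compute and a tool call to move; the robot and the scene stay as the last step left them, time stands still between calls to the robot, and variables do not carry over. Pictures are saved under pics/ and viewed, and the job is handed in when it is done.

Besides the shell and the picture viewer there is one more tool, called as name(argument=value, ...), one argument or row to a line, values as JSON. play_rows: Moves the arm, as the interface text tells. Its arguments: {"type":"object","properties":{"steps":{"type":"array","items":{"type":"array","items":{"type":"array","items":{"type":"number"}}}},"force":{"type":"number"}},"required":["steps"]}

```bash
ls; mkdir -p pics; python3 - <<'E'
from cell import sensors, cams
import cv2,numpy as np
np.set_printoptions(precision=4,suppress=True)
for n in("top","scene"):
    p,d=cams.capture(n); cv2.imwrite(f"pics/{n}0.png",p[:,:,::-1]); np.save(f"pics/{n}0.npy",d)
    i=cams.camera_info(n);print(n,i["camera_matrix"],i["camera_from_world"])
o=sensors.get_obs();print(o)
E
```

```text
pics
top [[385.4258   0.     252.1909]
 [  0.     385.4258 186.6394]
 [  0.       0.       1.    ]] [[-0.0238 -0.9997  0.0067  0.2097]
 [-0.999   0.0236 -0.0385  0.5514]
 [ 0.0384 -0.0076 -0.9992  0.8715]
 [ 0.      0.      0.      1.    ]]
scene [[358.8127   0.     258.2432]
 [  0.     358.8127 195.4293]
 [  0.       0.       1.    ]] [[ 0.397   0.9178  0.0074 -0.4057]
 [ 0.5194 -0.2179 -0.8263 -0.1491]
 [-0.7568  0.3319 -0.5632  1.0863]
 [ 0.      0.      0.      1.    ]]
{'clock': 0.1, 'q': array([-1.3428,  0.1164,  1.4422, -0.    ,  1.584 , -0.0378]), 'joint_vel': array([ 0.0019, -0.0012, -0.0002,  0.0009, -0.0002,  0.0013]), 'effort': array([  0.0015, -72.2889, -62.3865,   0.0782,   0.0228,  -0.0001]), 'tool_pos': array([ 0.1772, -0.6511,  0.218 ]), 'tool_rot': array([ 0.5616,  0.4296,  0.5621, -0.4291]), 'force': array([-0.4854, -0.2449, -0.338 ]), 'wrist_torque': array([ 0.0145, -0.0066,  0.0323]), 'gripper_width': 1.0014716327213786}
```

View pics/top0.png

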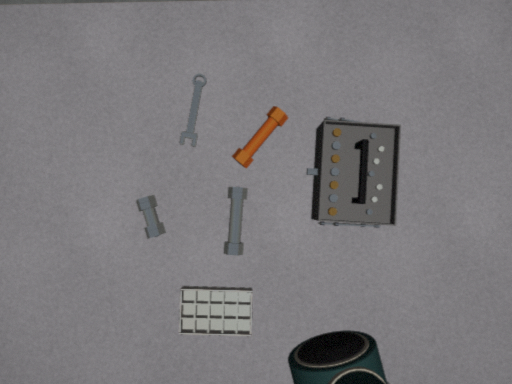

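View pics/scene0.png

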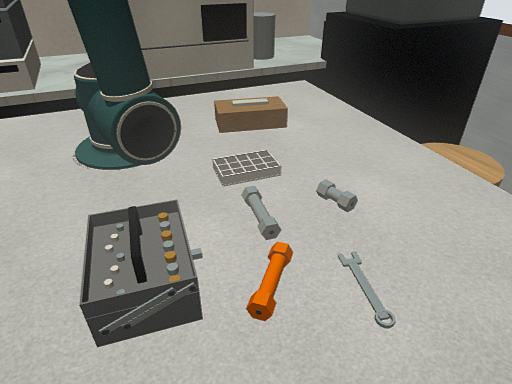

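```bash
cat > h.py <<'E'
import numpy as np,cv2
np.set_printoptions(precision=4,suppress=True)
def ray(info,uv,z):
    K,T=info["camera_matrix"],info["camera_from_world"]
    R,t=T[:3,:3],T[:3,3]; c=-R.T@t
    d=(R.T@np.linalg.solve(K,np.r_[uv,1.])); return c+d*(z-c[2])/d[2]
def world(info,uv,dep):
    K,T=info["camera_matrix"],info["camera_from_world"]
    return T[:3,:3].T@(np.linalg.solve(K,np.r_[uv,1.])*dep-T[:3,3])
E
python3 - <<'E'
from cell import cams
from h import *
p=cv2.imread("pics/top0.png");d=np.load("pics/top0.npy");I=cams.camera_info("top")
hsv=cv2.cvtColor(p,cv2.COLOR_BGR2HSV)
# height map
v,u=np.mgrid[0:384,0:512]
P=np.stack([u,v,np.ones_like(u)],-1)@np.linalg.inv(I["camera_matrix"]).T*d[...,None]
W=(P-I["camera_from_world"][:3,3])@I["camera_from_world"][:3,:3]
Z=W[...,2]
print("bench z",np.median(Z[260:280,60:160]))
def box(m,roi,name):
    x0,y0,x1,y1=roi;k=np.zeros(m.shape,np.uint8);k[y0:y1,x0:x1]=m[y0:y1,x0:x1]
    n,l,s,c=cv2.connectedComponentsWithStats(k);b=1+s[1:,4].argmax();k=l==b
    pts=W[k];r=cv2.minAreaRect(pts[:,:2].astype(np.float32))
    print(name,"area",s[b,4],"px",c[b],"rect",r,"z med/max",np.median(pts[:,2]),np.percentile(pts[:,2],98))
m=((Z>0.01)&(d>0)).astype(np.uint8)
box(m,(200,170,270,270),"long");box(m,(120,180,175,250),"short");box(m,(225,90,300,180),"orange")
box(m,(295,100,420,240),"case")
dark=((hsv[...,2]<25)&(Z>.1)).astype(np.uint8)
box(((Z>.105)).astype(np.uint8),(340,130,385,210),"handle")
box(((Z>.09)&(Z<.13)).astype(np.uint8),(295,100,420,240),"trayrim")
box(dark,(340,130,385,210),"handle dark")
s=cv2.imread("pics/scene0.png")
a=cv2.resize(s[190:345,70:290],None,fx=2,fy=2,interpolation=3);b=cv2.resize(p[80:270,120:420],None,fx=1.47,fy=1.47,interpolation=3)
c=np.zeros((a.shape[0]+b.shape[0],441,3),np.uint8);c[:a.shape[0],:440]=a;c[a.shape[0]:,:b.shape[1]]=b
cv2.imwrite("pics/crop1.png",c[:600])
E
```

```text
bench z 0.00013235068695963782
long area 1012 px [235.3291 220.7144] rect ((0.48141688108444214, 0.23629911243915558), (0.043772194534540176, 0.1499304324388504), 84.5799560546875) z med/max 0.03221538302983919 0.040584119448578364
short area 680 px [150.6515 216.0015] rect ((0.49412643909454346, 0.4265156388282776), (0.09085461497306824, 0.0441017672419548), 16.306859970092773) z med/max 0.03282244221686417 0.04067177792282224
orange area 1002 px [260.2196 136.1896] rect ((0.6689249277114868, 0.1768629401922226), (0.04407153278589249, 0.15139523148536682), 49.06439208984375) z med/max 0.03196187519779553 0.04035994454083864
case area 8731 px [355.8702 172.6222] rect ((0.578575849533081, -0.015091344714164734), (0.18308885395526886, 0.22547173500061035), 84.76431274414062) z med/max 0.07101513364238038 0.12720448215563535
handle area 545 px [362.8771 171.1009] rect ((0.5821129679679871, 0.08327115327119827), (0.23545320332050323, 0.128312349319458), 87.8515853881836) z med/max 0.12642293606822189 0.12986430540451666
trayrim area 775 px [361.8271 168.6219] rect ((0.581233561038971, -0.026008881628513336), (0.16118620336055756, 0.216639906167984), 84.953857421875) z med/max 0.096589828100163 0.10016953415144166
handle dark area 257 px [361.6498 170.9767] rect ((0.5777228474617004, -0.023182597011327744), (0.011857104487717152, 0.12424370646476746), 84.2871322631836) z med/max 0.12608510589623706 0.12977526800724262
```

View pics/crop1.png

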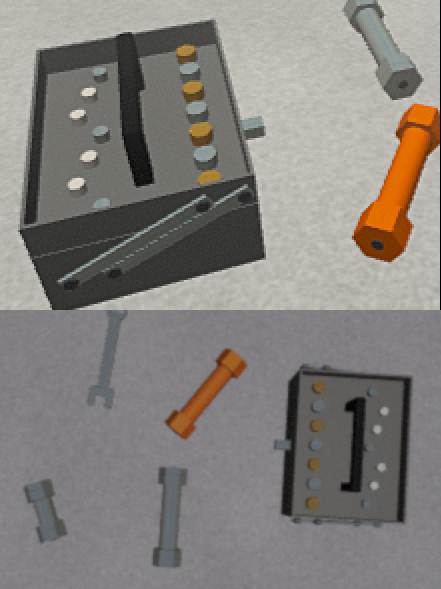

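```bash
cat >> h.py <<'E'
from scipy.spatial.transform import Rotation as Rn
def rot(o): return Rn.from_quat(o["tool_rot"],scalar_first=True).as_matrix()
CY=np.array([.0906,.9959,0]);CX=np.array([.9959,-.0906,0])
def goto(o,tgt):
    R=rot(o); s=R.T@(np.array(tgt)-o["tool_pos"])
    a=min(((np.degrees(np.arctan2(R[:,1]@(k*-1*CY)*-0+ (R.T@(k*CY))[1]*-1,(R.T@(k*CY))[2]))) for k in(1,-1)),key=abs)
    return s*1000,a
E
python3 - <<'E'
from cell import sensors
from h import *
o=sensors.get_obs();print(rot(o));print(goto(o,(.580,-.025,.215)))
s,a=goto(o,(.58,-.025,.215));print(rot(o)@Rn.from_euler('x',a,degrees=True).as_matrix())
E
```

```text
[[-0.0003  0.9649  0.2626]
 [ 0.001   0.2626 -0.9649]
 [-1.     -0.     -0.001 ]]
(array([   3.4958,  553.0686, -498.3752]), np.float64(20.425110303069367))
[[-0.0003  0.9959 -0.0906]
 [ 0.001  -0.0906 -0.9959]
 [-1.     -0.0004 -0.0009]]
```

play_rows(
  steps=[
    [[0, 0.035, -0.03, 2, 0.7], [0, 0.07, -0.06, 5, 0.7], [0, 0.1, -0.09, 8, 0.7], [0, 0.13, -0.115, 12, 0.7], [0, 0.16, -0.14, 16, 0.7], [0, 0.19, -0.17, 20.4, 0.7], [0, 0.22, -0.2, 20.4, 0.7], [0, 0.25, -0.225, 20.4, 0.7], [0, 0.27, -0.245, 20.4, 0.7], [0, 0.28, -0.25, 20.4, 0.7]],
  ],
  force=20,
)

```text
clock: 0.93
tool_pos: [0.3832, -0.3333, 0.2188]
tool_rot: [0.478, 0.522, 0.478, -0.521]
force: [-0.5, -0.7, 0.3]
gripper_width: 0.7
```

```bash
python3 - <<'E'
from cell import sensors
from h import *
o=sensors.get_obs();print(o["tool_pos"],o["q"],goto(o,(.580,-.025,.215)))
E
```

```text
[ 0.3832 -0.3333  0.2188] [-0.7665 -0.2541  1.7926  0.0007  1.6027  0.892 ] (array([   4.0599,  169.0824, -324.3045]), np.float64(0.1735761669893257))
```

play_rows(
  steps=[
    [[0, 0.015, -0.03, 0, 0.7], [0, 0.035, -0.065, 0, 0.7], [0, 0.055, -0.103, 0, 0.7], [0, 0.075, -0.14, 0, 0.7], [0, 0.095, -0.18, 0, 0.7], [0, 0.115, -0.22, 0, 0.7], [0, 0.135, -0.26, 0, 0.7], [0, 0.155, -0.295, 0, 0.7], [0, 0.165, -0.315, 0, 0.7], [0.004, 0.169, -0.324, 0, 0.7]],
  ],
)

```text
clock: 1.77
tool_pos: [0.5812, -0.026, 0.2145]
tool_rot: [0.477, 0.522, 0.478, -0.521]
force: [0.9, -0.2, 0.8]
gripper_width: 0.7
```

```bash
python3 - <<'E'
from cell import sensors,cams
from h import *
o=sensors.get_obs();print(o["tool_pos"],o["q"],goto(o,(.580,-.025,.101)))
I=cams.camera_info("wrist");print(I)
p,d=cams.capture("wrist");cv2.imwrite("pics/w1.png",p[:,:,::-1]);np.save("pics/w1.npy",d);np.save("pics/w1T.npy",I["camera_from_world"])
E
```

```text
[ 0.5812 -0.026   0.2145] [-0.0889 -0.086   1.6525  0.0006  1.5749  1.5696] (array([113.4863,  -1.2815,  -0.8226]), np.float64(0.17370994448075527))
{'camera_matrix': array([[297.3186,   0.    , 258.7624],
       [  0.    , 297.3186, 191.7874],
       [  0.    ,   0.    ,   1.    ]]), 'camera_from_world': array([[-0.0868, -0.9962,  0.0004,  0.0245],
       [-0.9677,  0.0844,  0.2374,  0.5376],
       [-0.2365,  0.0202, -0.9714,  0.5226],
       [ 0.    ,  0.    ,  0.    ,  1.    ]])}
```

View pics/w1.png

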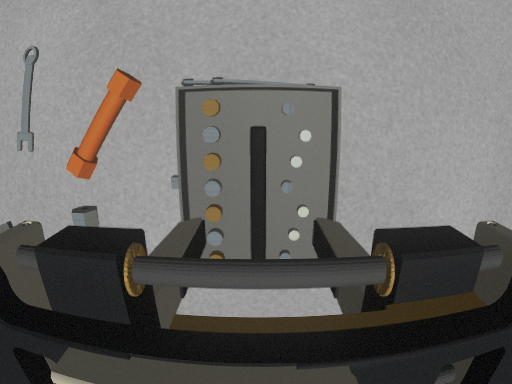

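```bash
cat >> h.py <<'E'
def wray(K,T,uv,z):
    x=(uv[0]-K[0,2])/K[0,0];y=(uv[1]-K[1,2])/K[1,1];th=np.hypot(x,y)
    dc=np.array([x/th*np.sin(th),y/th*np.sin(th),np.cos(th)]) if th>1e-9 else np.array([0,0,1.])
    R=T[:3,:3];c=-R.T@T[:3,3];d=R.T@dc;return c+d*(z-c[2])/d[2]
E
python3 - <<'E'
from cell import cams
from h import *
K=cams.camera_info("wrist")["camera_matrix"];T=np.load("pics/w1T.npy")
p=cv2.imread("pics/w1.png");g=p.max(2)
for r in(125,126,127,128,135,180,240):
    c=np.where(g[r,240:280]<40)[0]+240
    if len(c)>5:print(r,c.min(),c.max(),wray(K,T,((c.min()+c.max())/2,r),.127),wray(K,T,(c.min()-.5,r),.127),wray(K,T,(c.max()+.5,r),.127))
for uv in((180,91),(338,91)): print(wray(K,T,uv,.097))
E
```

```text
127 252 264 [ 0.6406 -0.0306  0.127 ] [ 0.6411 -0.0251  0.127 ] [ 0.6401 -0.036   0.127 ]
128 251 265 [ 0.6397 -0.0305  0.127 ] [ 0.6403 -0.0242  0.127 ] [ 0.6392 -0.0368  0.127 ]
180 251 265 [ 0.595  -0.0266  0.127 ] [ 0.5955 -0.0201  0.127 ] [ 0.5944 -0.0331  0.127 ]
240 251 264 [ 0.539  -0.0212  0.127 ] [ 0.5395 -0.0148  0.127 ] [ 0.5384 -0.0276  0.127 ]
[0.683 0.041 0.097]
[ 0.6698 -0.1102  0.097 ]
```

play_rows(
  steps=[
    [[0.03, -0.003, 0, 0, 0.7], [0.065, -0.003, 0, 0, 0.7], [0.09, -0.003, 0, 0, 0.7], [0.105, -0.003, 0, 0, 0.7], [0.112, -0.003, 0, 0, 0.7], [0.112, -0.003, 0, 0, 0.3], [0.112, -0.003, 0, 0, 0], [0.112, -0.003, 0, 0, 0], [0.112, -0.003, 0, 0, 0], [0.112, -0.003, 0, 0, 0]],
  ],
  force=20,
)

```text
clock: 2.65
tool_pos: [0.5767, -0.0289, 0.1037]
tool_rot: [0.477, 0.522, 0.477, -0.522]
force: [0.5, 0.2, -0.6]
gripper_width: 0.391
```

play_rows(
  steps=[
    [[0, 0, 0, 0, 0], [0, 0, 0, 0, 0], [0, 0, 0, 0, 0], [0, 0, 0, 0, 0], [0, 0, 0, 0, 0]],
  ],
)

```text
clock: 3.07
tool_pos: [0.5768, -0.0255, 0.1038]
tool_rot: [0.476, 0.524, 0.479, -0.52]
force: [-1.7, 26.2, 10.1]
gripper_width: 0.15
```

play_rows(
  steps=[
    [[0, 0, -0.003, 0, 0], [-0.006, 0, 0, 0, 0], [-0.0134, 0, 0.0044, 0, 0], [-0.0195, 0, 0.009, 0, 0], [-0.0257, 0, 0.0137, 0, 0], [-0.0365, 0, 0.0245, 0, 0]],
  ],
)

```text
clock: 3.57
tool_pos: [0.5743, -0.0516, 0.1391]
tool_rot: [0.477, 0.522, 0.478, -0.521]
force: [4.2, 4.8, -5.9]
gripper_width: 0.15
```

play_rows(
  steps=[
    [[-0.0093, 0, 0.0123, 0, 0], [-0.0167, 0, 0.0257, 0, 0], [-0.0222, 0, 0.04, 0, 0], [-0.0257, 0, 0.055, 0, 0], [-0.027, 0, 0.0703, 0, 0], [-0.0262, 0, 0.0856, 0, 0], [-0.0233, 0, 0.1007, 0, 0], [-0.0183, 0, 0.1152, 0, 0], [-0.0113, 0, 0.1288, 0, 0], [-0.0049, 0, 0.1384, 0, 0]],
  ],
)

```text
clock: 4.4
tool_pos: [0.562, -0.1915, 0.1434]
tool_rot: [0.477, 0.523, 0.477, -0.522]
force: [6.9, 8.0, -9.1]
gripper_width: 0.15
```

play_rows(
  steps=[
    [[0.0088, 0, 0.0102, 0, 0], [0.0187, 0, 0.0193, 0, 0], [0.0296, 0, 0.0271, 0, 0], [0.0362, 0, 0.0309, 0, 0], [0.04, 0, 0.033, 0, 0], [0.04, 0, 0.033, 0, 0], [0.04, 0, 0.033, 0, 0.6], [0.04, 0, 0.033, 0, 0.6], [0.04, 0, 0.033, 0, 0.6], [0.04, 0, 0.033, 0, 0.6]],
  ],
)

```text
clock: 5.23
tool_pos: [0.5586, -0.2241, 0.1042]
tool_rot: [-0.477, -0.522, -0.477, 0.522]
force: [-0.2, 0.9, -0.2]
gripper_width: 0.39
```

play_rows(
  steps=[
    [[-0.03, 0, 0, 0, 0.6], [-0.065, 0, 0, 0, 0.6], [-0.1, 0, 0, 0, 0.6], [-0.115, -0.01, -0.03, 0, 0.6], [-0.115, -0.025, -0.06, 0, 0.6], [-0.115, -0.04, -0.095, 0, 0.6], [-0.115, -0.055, -0.13, 0, 0.6], [-0.115, -0.07, -0.165, 0, 0.6], [-0.115, -0.085, -0.2, 0, 0.6], [-0.115, -0.1, -0.235, 0, 0.6]],
  ],
)

```text
clock: 6.07
tool_pos: [0.4793, 0.0205, 0.2193]
tool_rot: [0.477, 0.522, 0.477, -0.522]
force: [1.1, 0.0, 1.1]
gripper_width: 0.601
```

play_rows(
  steps=[
    [[0, -0.012, -0.035, 0, 0.6], [0, -0.025, -0.07, 0, 0.6], [0, -0.038, -0.105, 0, 0.6], [0, -0.05, -0.14, 0, 0.6], [0, -0.06, -0.17, 0, 0.6], [0, -0.07, -0.195, 0, 0.6], [0, -0.075, -0.21, 0, 0.6], [0, -0.08, -0.216, 0, 0.6], [0, -0.08, -0.216, 0, 0.6]],
  ],
)

```text
clock: 6.82
tool_pos: [0.4194, 0.2423, 0.2191]
tool_rot: [-0.477, -0.522, -0.477, 0.522]
force: [0.1, -0.4, 1.3]
gripper_width: 0.6
```

```bash
python3 - <<'E'
from cell import sensors,cams
from h import *
o=sensors.get_obs();print(o["tool_pos"],o["q"])
I=cams.camera_info("wrist")
p,d=cams.capture("wrist");np.save("pics/w2T.npy",I["camera_from_world"]);cv2.imwrite("pics/w2.png",p[:,:,::-1])
q,d=cams.capture("top");cv2.imwrite("pics/t2.png",q[:,:,::-1]);np.save("pics/t2.npy",d)
cv2.imwrite("pics/both2.png",cv2.resize(np.hstack([p,q])[:,:,::-1],(800,300)))
E
```

```text
[0.4194 0.2423 0.2191] [ 0.4711 -0.3085  1.8354  0.      1.6147  2.1304]
```

View pics/both2.png

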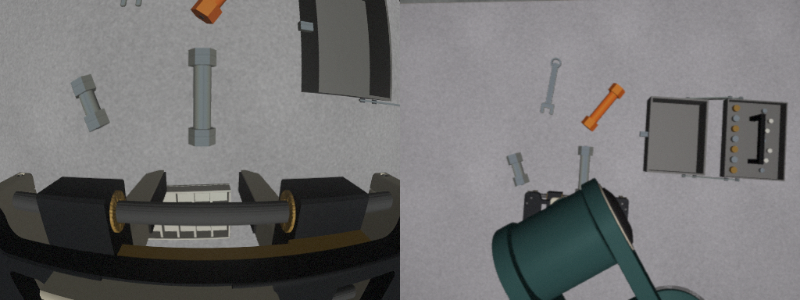

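```bash
python3 - <<'E'
from cell import cams
from h import *
K=cams.camera_info("wrist")["camera_matrix"];T=np.load("pics/w2T.npy")
p=cv2.imread("pics/w2.png").astype(int)
g=(abs(p.max(2)-p.min(2)));h=cv2.cvtColor(p.astype(np.uint8),cv2.COLOR_BGR2HSV)
roi=(slice(55,192),slice(230,290))
m=((p.max(2)<125)|(h[...,1]>25)).astype(np.uint8);k=np.zeros_like(m);k[roi]=m[roi]
n,l,s,c=cv2.connectedComponentsWithStats(k);b=1+s[1:,4].argmax();print(s[b],c[b])
ys,xs=np.where(l==b)
W=np.array([wray(K,T,(x,y),.02) for x,y in zip(xs,ys)])
r=cv2.minAreaRect(W[:,:2].astype(np.float32));print("long",r)
# case from top
d=np.load("pics/t2.npy");I=cams.camera_info("top")
v,u=np.mgrid[0:384,0:512]
P=np.stack([u,v,np.ones_like(u)],-1)@np.linalg.inv(I["camera_matrix"]).T*d[...,None]
Wt=(P-I["camera_from_world"][:3,3])@I["camera_from_world"][:3,:3]
q=Wt[115:235,300:412].reshape(-1,3)
f=q[(q[:,2]<.012)&(q[:,2]>.002)]
for nm,sel in(("rim",(q[:,2]>.05)&(q[:,2]<.075)),):
    r=q[sel];print(nm,cv2.minAreaRect(r[:,:2].astype(np.float32)),len(r))
hd=Wt[100:240,420:512].reshape(-1,3);hd=hd[(hd[:,2]>.11)];print("handle",cv2.minAreaRect(hd[:,:2].astype(np.float32)),np.median(hd[:,2]))
E
```

```text
[ 241   61   36  126 3470] [258.2602 123.3513]
long ((0.4805128276348114, 0.23732420802116394), (0.04269278049468994, 0.1557990461587906), 84.7493667602539)
rim ((0.5748715400695801, -0.034982405602931976), (0.220027893781662, 0.2239057570695877), 86.9384765625) 1525
handle ((0.5735876560211182, -0.0164404958486557), (0.43255677819252014, 0.12863963842391968), 86.54589080810547) 0.1262400020623613
```

play_rows(
  steps=[
    [[0, 0.03, 0, 0, 0.6], [0.025, 0.061, 0, 0, 0.6], [0.06, 0.061, 0, 0, 0.6], [0.095, 0.061, 0, 0, 0.6], [0.13, 0.061, 0, 0, 0.6], [0.16, 0.061, 0, 0, 0.6], [0.185, 0.061, 0, 0, 0.6], [0.2, 0.061, 0, 0, 0.6], [0.21, 0.061, 0, 0, 0.6], [0.213, 0.061, 0, 0, 0.6]],
  ],
)

```text
clock: 7.75
tool_pos: [0.4806, 0.2347, 0.0046]
tool_rot: [-0.476, -0.522, -0.477, 0.523]
force: [-0.3, -0.4, -0.6]
gripper_width: 0.602
```

play_rows(
  steps=[
    [[0, 0, 0, 0, 0.2], [0, 0, 0, 0, 0.2], [0, 0, 0, 0, 0.2], [0, 0, 0, 0, 0.2], [0, 0, 0, 0, 0.2], [0, 0, 0, 0, 0.2], [0, 0, 0, 0, 0.2], [0, 0, 0, 0, 0.2]],
  ],
  force=35,
)

```text
clock: 8.42
tool_pos: [0.4812, 0.2362, 0.0069]
tool_rot: [0.477, 0.522, 0.477, -0.522]
force: [-0.4, 0.3, 6.4]
gripper_width: 0.289
```

play_rows(
  steps=[
    [[-0.005, 0, 0, 0, 0.2], [-0.015, 0, 0, 0, 0.2], [-0.035, 0, 0, 0, 0.2], [-0.06, 0, 0, 0, 0.2], [-0.085, 0, 0, 0, 0.2], [-0.11, 0, 0, 0, 0.2], [-0.13, 0, 0, 0, 0.2], [-0.14, 0, 0, 0, 0.2], [-0.145, 0, 0, 0, 0.2], [-0.145, 0, 0, 0, 0.2]],
  ],
)

```text
clock: 9.25
tool_pos: [0.4809, 0.236, 0.1516]
tool_rot: [0.477, 0.522, 0.477, -0.522]
force: [0.6, -0.5, -3.6]
gripper_width: 0.289
```

```bash
python3 - <<'E'
from cell import sensors,cams
from h import *
o=sensors.get_obs();print(o["tool_pos"],o["force"],goto(o,(.578,-.025,.15)))
p,d=cams.capture("wrist");q,d=cams.capture("scene")
cv2.imwrite("pics/both3.png",cv2.resize(np.hstack([p,q])[:,:,::-1],(800,300)))
E
```

```text
[0.4809 0.236  0.1516] [ 0.5777 -0.5278 -3.6461] (array([  1.6233, 120.2187, 251.2107]), np.float64(0.029087969120884325))
```

View pics/both3.png

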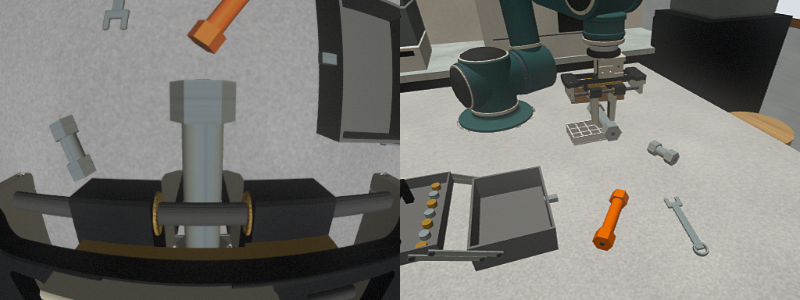

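play_rows(
  steps=[
    [[0, 0.008, 0.015, 0, 0.2], [0, 0.022, 0.045, 0, 0.2], [0, 0.037, 0.075, 0, 0.2], [0, 0.052, 0.108, 0, 0.2], [0, 0.068, 0.14, 0, 0.2], [0, 0.084, 0.17, 0, 0.2], [0, 0.098, 0.2, 0, 0.2], [0, 0.11, 0.225, 0, 0.2], [0, 0.117, 0.24, 0, 0.2], [0, 0.12, 0.246, 0, 0.2]],
  ],
)

```text
clock: 10.18
tool_pos: [0.5781, -0.022, 0.1492]
tool_rot: [-0.476, -0.522, -0.477, 0.523]
force: [0.2, -0.3, -3.5]
gripper_width: 0.29
```

play_rows(
  steps=[
    [[0, 0, 0, 0, 0.2], [0, 0, 0, 0, 0.2]],
  ],
)

```text
clock: 10.35
tool_pos: [0.5777, -0.0194, 0.1501]
tool_rot: [-0.476, -0.522, -0.477, 0.522]
force: [-1.3, 0.1, -3.8]
gripper_width: 0.292
```

```bash
python3 - <<'E'
from cell import sensors,cams
from h import *
o=sensors.get_obs();print(o["tool_pos"],o["force"],goto(o,(.5785,-.02,.014)))
p,d=cams.capture("wrist");q,d=cams.capture("scene")
cv2.imwrite("pics/both4.png",cv2.resize(np.hstack([p,q])[:,:,::-1],(800,300)))
E
```

```text
[ 0.5777 -0.0194  0.1501] [-1.2658  0.1428 -3.8117] (array([136.0561,   1.0941,   0.5954]), np.float64(0.011044976785222222))
```

View pics/both4.png

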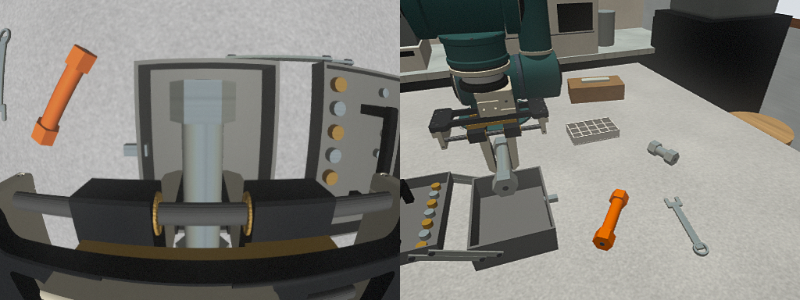

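play_rows(
  steps=[
    [[0.02, 0, 0, 0, 0.2], [0.045, 0, 0, 0, 0.2], [0.07, 0, 0, 0, 0.2], [0.09, 0, 0, 0, 0.2], [0.105, 0, 0, 0, 0.2], [0.118, 0, 0, 0, 0.2], [0.127, 0, 0, 0, 0.2], [0.132, 0, 0, 0, 0.2], [0.134, 0, 0, 0, 0.2], [0.135, 0, 0, 0, 0.2]],
  ],
)

```text
clock: 11.28
tool_pos: [0.5784, -0.0197, 0.0164]
tool_rot: [0.477, 0.522, 0.477, -0.522]
force: [0.1, 0.4, -3.6]
gripper_width: 0.291
```

play_rows(
  steps=[
    [[0.001, 0, 0, 0, 0.2], [0.002, 0, 0, 0, 0.2], [0.003, 0, 0, 0, 0.2], [0.003, 0, 0, 0, 0.2]],
  ],
)

```text
clock: 11.62
tool_pos: [0.5782, -0.0199, 0.0132]
tool_rot: [0.477, 0.522, 0.477, -0.522]
force: [0.1, -0.8, -3.3]
gripper_width: 0.294
```

play_rows(
  steps=[
    [[0.0007, 0, 0, 0, 0.2], [0.0015, 0, 0, 0, 0.2], [0.0022, 0, 0, 0, 0.2], [0.0022, 0, 0, 0, 0.2]],
  ],
)

```text
clock: 11.95
tool_pos: [0.5784, -0.0199, 0.0119]
tool_rot: [0.477, 0.522, 0.477, -0.522]
force: [-6.6, -0.3, 9.2]
gripper_width: 0.291
```

play_rows(
  steps=[
    [[0, 0, 0, 0, 0.35], [0, 0, 0, 0, 0.45], [0, 0, 0, 0, 0.55], [0, 0, 0, 0, 0.55], [0, 0, 0, 0, 0.55], [-0.01, 0, 0, 0, 0.55], [-0.03, 0, 0, 0, 0.55], [-0.06, 0, 0, 0, 0.55], [-0.095, 0, 0, 0, 0.55], [-0.13, 0, 0, 0, 0.55]],
  ],
  force=20,
)

```text
clock: 12.78
tool_pos: [0.5777, -0.0198, 0.1428]
tool_rot: [-0.477, -0.522, -0.477, 0.522]
force: [0.3, -0.8, 0.9]
gripper_width: 0.552
```

play_rows(
  steps=[
    [[-0.03, 0, 0, 0, 0.6], [-0.06, 0, 0, 0, 0.6], [-0.075, -0.03, 0, 0, 0.6], [-0.075, -0.06, 0, 0, 0.6], [-0.075, -0.07, 0, 0, 0.6], [-0.075, -0.07, 0, 0, 0.6]],
  ],
)

```text
clock: 13.28
tool_pos: [0.5071, -0.0134, 0.2172]
tool_rot: [0.477, 0.523, 0.476, -0.522]
force: [0.6, -0.2, -1.1]
gripper_width: 0.599
```

```bash
python3 - <<'E'
from cell import sensors,cams
from h import *
o=sensors.get_obs();print(o["tool_pos"],o["force"],goto(o,(.560,-.2241,.15)))
p,d=cams.capture("wrist");q,d=cams.capture("scene")
cv2.imwrite("pics/both5.png",cv2.resize(np.hstack([p,q])[:,:,::-1],(800,300)))
E
```

```text
[ 0.5071 -0.0134  0.2172] [ 0.6215 -0.15   -1.0746] (array([ 67.3258,  71.5252, 205.1249]), np.float64(0.03339236914572303))
```

View pics/both5.png

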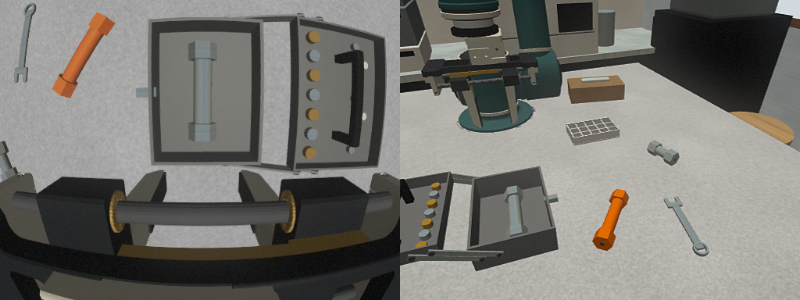

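play_rows(
  steps=[
    [[0, 0.008, 0.02, 0, 0.6], [0, 0.018, 0.05, 0, 0.6], [0, 0.03, 0.085, 0, 0.6], [0, 0.042, 0.12, 0, 0.6], [0, 0.054, 0.155, 0, 0.6], [0, 0.065, 0.185, 0, 0.6], [0, 0.07, 0.2, 0, 0.6], [0, 0.07, 0.205, 0, 0.6], [0.02, 0.07, 0.205, 0, 0.6], [0.05, 0.07, 0.205, 0, 0.6]],
  ],
)

```text
clock: 14.22
tool_pos: [0.561, -0.2242, 0.1676]
tool_rot: [0.478, 0.523, 0.476, -0.521]
force: [0.1, 0.1, -0.7]
gripper_width: 0.598
```

play_rows(
  steps=[
    [[0.02, 0, 0, 0, 0.6], [0.04, 0, 0, 0, 0.6], [0.055, 0, 0, 0, 0.6], [0.062, 0, 0, 0, 0.6], [0.063, 0, 0, 0, 0.4], [0.063, 0, 0, 0, 0], [0.063, 0, 0, 0, 0], [0.063, 0, 0, 0, 0], [0.063, 0, 0, 0, 0], [0.063, 0, 0, 0, 0]],
  ],
)

```text
clock: 15.05
tool_pos: [0.5599, -0.2241, 0.1035]
tool_rot: [0.477, 0.522, 0.477, -0.522]
force: [0.2, 0.1, -0.6]
gripper_width: 0.218
```

play_rows(
  steps=[
    [[0, 0, 0, 0, 0], [0, 0, 0, 0, 0], [0, 0, 0, 0, 0]],
  ],
)

```text
clock: 15.3
tool_pos: [0.5598, -0.2235, 0.1032]
tool_rot: [0.477, 0.522, 0.477, -0.522]
force: [0.2, 4.9, 2.2]
gripper_width: 0.146
```

play_rows(
  steps=[
    [[-0.0118, 0, -0.0064, 0, 0], [-0.0227, 0, -0.0142, 0, 0], [-0.0326, 0, -0.0233, 0, 0], [-0.0414, 0, -0.0335, 0, 0], [-0.0488, 0, -0.0447, 0, 0], [-0.0548, 0, -0.0567, 0, 0], [-0.0598, 0, -0.0712, 0, 0], [-0.0627, 0, -0.0863, 0, 0], [-0.0635, 0, -0.1016, 0, 0], [-0.0622, 0, -0.1169, 0, 0]],
  ],
)

```text
clock: 16.13
tool_pos: [0.5701, -0.1063, 0.1656]
tool_rot: [-0.477, -0.522, -0.477, 0.522]
force: [-0.7, -6.2, -9.5]
gripper_width: 0.154
```

play_rows(
  steps=[
    [[0.0035, 0, -0.015, 0, 0], [0.009, 0, -0.0293, 0, 0], [0.0164, 0, -0.0427, 0, 0], [0.0244, 0, -0.0535, 0, 0], [0.0336, 0, -0.0633, 0, 0], [0.0424, 0, -0.0706, 0, 0], [0.0504, 0, -0.0761, 0, 0], [0.057, 0, -0.0799, 0, 0], [0.061, 0, -0.0823, 0, 0], [0.0615, 0, -0.0825, 0, 0]],
  ],
)

```text
clock: 16.97
tool_pos: [0.5773, -0.0248, 0.1034]
tool_rot: [-0.477, -0.522, -0.477, 0.522]
force: [-5.1, 2.3, -2.6]
gripper_width: 0.149
```

play_rows(
  steps=[
    [[0, 0, 0, 0, 0], [0, 0, 0, 0, 0.6], [0, 0, 0, 0, 0.6], [0, 0, 0, 0, 0.6], [0, 0, 0, 0, 0.6], [0, 0, 0, 0, 0.6], [0, 0, 0, 0, 0.6], [-0.02, 0, 0, 0, 0.6], [-0.05, 0, 0, 0, 0.6], [-0.085, 0, 0, 0, 0.6]],
  ],
)

```text
clock: 17.8
tool_pos: [0.5768, -0.0254, 0.1881]
tool_rot: [-0.476, -0.521, -0.478, 0.523]
force: [-1.1, 0.8, 0.2]
gripper_width: 0.597
```

play_rows(
  steps=[
    [[-0.03, 0, 0, 0, 0.6], [-0.05, -0.02, 0, 0, 0.6], [-0.06, -0.055, 0, 0, 0.6], [-0.06, -0.09, 0, 0, 0.6], [-0.06, -0.12, 0, 0, 0.6], [-0.06, -0.14, 0, 0, 0.6], [-0.06, -0.15, 0, 0, 0.6], [-0.06, -0.15, 0, 0, 0.6]],
  ],
)

```text
clock: 18.47
tool_pos: [0.4274, -0.0118, 0.2493]
tool_rot: [0.477, 0.522, 0.476, -0.522]
force: [-0.0, -0.8, -0.5]
gripper_width: 0.604
```

```bash
python3 - <<'E'
from cell import sensors,cams
from h import *
o=sensors.get_obs();print(o["tool_pos"],o["force"],o["clock"])
p,d=cams.capture("top");q,_=cams.capture("scene")
cv2.imwrite("pics/both6.png",cv2.resize(np.hstack([p,q])[:,:,::-1],(800,300)))
I=cams.camera_info("top");v,u=np.mgrid[0:384,0:512]
P=np.stack([u,v,np.ones_like(u)],-1)@np.linalg.inv(I["camera_matrix"]).T*d[...,None]
W=(P-I["camera_from_world"][:3,3])@I["camera_from_world"][:3,:3]
k=(W[...,2]>.115)&(W[...,2]<.14)&(p.max(2)<35);k[:,:340]=0;k[:,390:]=0;k[:130]=0;k[215:]=0
h=W[k];print(len(h),np.median(h,0))
E
```

```text
[ 0.4274 -0.0118  0.2493] [-0.0194 -0.7892 -0.4547] 18.4667
411 [ 0.5776 -0.0231  0.1268]
```

View pics/both6.png

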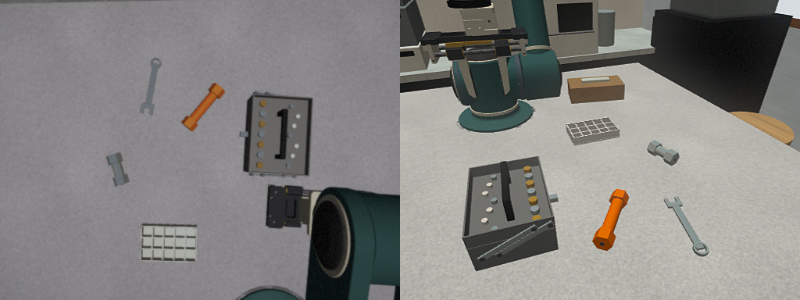

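The tray is shut, with the handle at its starting height (top at z 0.127) and position. The gripper is clear of everything and the short column hasn't moved.

```bash
python3 -c "
from cell import job
print(job.job_done())"
```

```text
the job is handed in; nothing more can be done
None
```

The job is done and handed in at about 18.5 s of the 72 s allowed; the hand-in reports no verdict. I swung the tray open by its handle and lowered the long grey column into the compartment. I released it only once it touched the floor, then swung the tray back down and released the handle.

- **Tray:** the last top-camera measurement put the handle at (0.578, -0.023) with its top at z 0.127. At the start it was (0.578, -0.023 to -0.025) and z 0.127, so it is shut to within about 2 mm.
- **Long column:** before I shut the tray, the pictures showed it lying flat near the middle of the compartment. It can't be seen now, so I could not check it again.
- **Short column:** by eye it is still where it lay; I did not measure it again.
- **Robot:** the gripper is clear of everything, with the TCP at z 0.25.
- **Forces:** the highest reading was about 26 N sideways, when I first gripped the handle 3–4 mm off centre. I corrected that before lifting.
- **Disagreements:** a depth-based fit of the case rim and open handle mixed in other surfaces. I discarded it and used the measured shut handle as the compartment centre.

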